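# Close up the carrier row under the crossbar

### The arm

A 6-joint arm with a two-finger parallel gripper is mounted at the origin on the work surface. World frame = base frame: x ahead of the robot, y to its left, z up, the work surface at z = 0. Lengths are in m, angles in degrees, forces in N, time in s.
With the tool pointing down it reaches from about 0.35 to 0.875 m from the base axis. Payload 4.2 kg.
Tool frame: the origin (TCP) lies at the very end of the fingers, on their centre line; the grasp point (between the pads) lies 19 mm behind it; z points along the fingers, y is the line along which they close (so a half turn about z gives the same grasp; the last joint's range is limited). The gripper opens to 87 mm and grips with 3 to 60 N. Pads are 19 mm wide; open, the fingers measure 117 mm over their backs; the gripper's body (75 mm by 190 mm) begins 51 mm behind the grasp point.
Start: joints at [-49.87, 22.042, 0.453, 0, -68.411, -14.817], TCP at [0.267, -0.565, 0.223] pointing down, gripper open.
Joint ranges: [-179.83, 179.83], [-69.29, 118.12], [-61.27, 80.66], [-181.25, 117.63], [-171.15, -9.14], [-177.46, 177.46]. Speed limits (degrees/s): [159.86, 159.86, 180, 180, 180, 180].

### API

Orientations are given as a 3x3 rotation matrix whose columns are the frame's x, y, z axes.
In Python, from station import r gives the robot as it stands.
- The arm moves only by the tool jog_arm, never from a script. Its argument "plan" is text: rows parted by semicolons, each of 7 numbers parted by spaces: the shift along the tool's x, y, z normalised to -1 to 1, where 1 is 0.025 m, then the turn, a rotation vector about the tool's x, y, z normalised to -1 to 1, where 1 is 8 degrees, then the closure, from -1 (fully open) to 1 (shut). A call has exactly 10 rows; each row shifts and turns the commanded pose from where the row before left it, along the tool's axes as they then stand; what a row does not reach is not made up. A row lasts 1/10 s, in which the tool goes at most 50 mm and 8.59 degrees, less where a joint would pass 70% of its speed; a pose out of reach is approached as far as the arm can. A call with a number of a shift or a turn outside -1 to 1 is refused whole. A call with a gripper value outside its range is refused whole. The fingers move at their own pace and stop on an object; the grip force is fixed at half the most. Time passes only in rows, so rows that do not move let the fingers close, or fill a call up. It gives the time, the measured TCP pose, the force, the opening and the grip force at its end, in the units of the state.
- r.sense(): the state, without advancing time (a new reading comes with each control period).
- r.capture(name): name is "side" or "top" or "wrist"; returns (picture, depth): 400x640x3 uint8, red, green, blue; 400x640 float32, m along the optical axis (not along the pixel's ray), 0 where there is no reading.
- r.get_calibration(name): a dict with "mtx" (3x3 intrinsics, pixels), "extrinsics" (4x4, takes a point from camera to world coordinates). Camera axes: x right, y up, looking along -z (the intrinsics and any distortion apply to the point x, -y, -z); pixel columns grow to the right and rows downward; lengths in m; the calibration is good to about 2 mm. A picture is of the moment at which its call begins: read the wrist's pose just before it. get_calibration takes no time and is no camera call; for the wrist camera it gives the pose at the moment of the call.
- r.finish_job(): hands the job in; it is judged then, once.
The state is a dict: "time_s": time; "joints": joint angles; "joint_velocities": joint speeds; "effort": joint torques, N m; "tcp_pos": TCP position; "ee_rot": TCP orientation; "wrist_force": force on the tool from outside, world axes, zero at the start; "moment": the same for the moment, N m; "gripper_width": opening from 0.0 (shut) to 1.0 (fully open); "gripper_force": force on a finger pad.
Only numpy, scipy, OpenCV 4.12 (cv2) and the standard library are available. Lean on these libraries where they do the work, as an engineer would, in place of code of your own. Each camera call takes 0.05 s, during which the arm holds its last target. There are 200 camera calls.

### The job

Pick up the valve carrier standing on the bench, set it upright on the deck of the aluminium track station, slide it in under the crossbar and push until it butts flush against the carrier already in the track and that one butts against the end stop, with no gaps left. When the row stops solid, keep it pressed with a firm but gentle push for half a second (about 10 N; do not ram it), then let go and back out, keeping both carriers upright and leaving the steel cup, the spare brass stem and the screwdriver where they are.

Things in the scene. Friction and masses are not known exactly. Their poses are not given: they have to be found in the camera images.
- carrier: The carrier to load, standing loose on the bench left or right of the station: light-grey plastic block, 50 (x) x 44 (y) x 45 mm tall, about 0.22 kg, a round valve on top (38 mm across; stem top 60 mm above the underside). Origin: centre of the underside, z up. Half a turn changes nothing. Grip it across its 44 mm width.
- neighbour: The carrier already in the track, loose, short of the end stop by 4 to 22 mm: the same light-grey plastic block, 50 (x) x 44 (y) x 45 mm tall, about 0.22 kg, a round valve on top (38 mm across; stem top 60 mm above the underside). Origin: centre of the underside, z up. Half a turn changes nothing. 
- station: Aluminium track station, fixed. Origin: on the bench plane, on the track's centre line; x runs along the track from the open mouth to the end stop, y across, z up. Deck top at z = 12 mm, a tongue 120 mm wide from x = -150 to -55 mm, then from y = -150 to 60 up to x = 120. Row closed: neighbour's origin at x = 65, carrier's at x = 15 mm.
- lips (a point): On the deck where the side lips begin (station x = -50, y = 0, z = 12 mm). Steel lips 8 mm high, 6 mm thick, 47 mm apart inside, run from x = -50 to 90; from x = -50 back to -87 mm they flare to about 74 mm apart, a funnel that centres a carrier pushed in from the mouth.
- stop_face (a point): Foot of the end stop's face at deck height (station x = 90, y = 0, z = 12 mm); the face is 60 wide, 42 mm high. A push that rises above about 8 N means the row is solid on the stop, or is catching on a lip if still short of it; sliding carriers need less. Over 40 N between the carriers is ramming.
- mouth (a point): Point on the deck in front of the lips where a carrier can be set down (station x = -105, y = 0, z = 12 mm): a carrier centred here spans x = -130 to -80.
- crossbar (a point): Middle of the crossbar's underside over the track (station x = -10, y = 0, z = 165 mm). The bar: x = -40 to 20, y = -145 to 65, 40 mm tall, conduit on top to z = 221; its one post: 60 x 50 mm at y = -120. It hangs over the near face of the closed row (x = -10): an upright gripper cannot push there; shut fingers leaning back towards the mouth by 30 to 45 degrees can.
- cup: Steel cup, 68 mm across, 75 mm tall, standing on the bench beside the station, across from the carrier; leave it. Origin: centre of the underside.
- spare: Spare brass valve stem on a 40 mm round foot, 40 mm tall; leave it. Origin: centre of the underside.
- driver: Screwdriver lying on the bench; leave it. Origin: under its middle.

How it is judged (in metres and radians):
On the way:
1. the row is pressed up solid: the neighbour is at the stop and the carrier presses on it with more than 6 N for 0.2 s (contact force between carrier and neighbour above 6 N and x of neighbour in the frame of station above 0.062 m and x of carrier in the frame of station above 0.0105 m), for 0.2 s.
At the end, for the whole second after the job is handed in: Neighbour against the end stop (within 2 mm) and the carrier against the neighbour (centres 48 to 52 mm apart, the carrier's origin within 3.5 mm along and 4 mm across of its place), both square to the track within 0.04 rad, upright on the deck and at rest (horizontal distance between carrier and neighbour between 0.048 and 0.052 m and x of neighbour in the frame of station between 0.063 and 0.067 m and x of carrier in the frame of station between 0.0115 and 0.0185 m and y of carrier in the frame of station between -0.004 and 0.004 m and z of carrier in the frame of station between 0.009 and 0.015 m and z of neighbour in the frame of station between 0.009 and 0.015 m and angle between the x axis of each of carrier, neighbour and the x axis of station, either way round below 0.04 rad and angle between each of carrier, neighbour's own z axis and vertical below 0.05 rad and linear speed of each of carrier, neighbour below 0.01 m/s); the robot touches nothing.
It fails at once if the neighbour is rammed: more than 40 N between the carriers (contact force between carrier and neighbour above 40 N).
It fails at once if a carrier is tipped by more than 30 degrees (angle between any of carrier, neighbour's own z axis and vertical above 0.52 rad).
It fails at once if the cup, the spare stem or the screwdriver is moved by more than 20 mm (distance of any of cup, spare, driver from where it was at the start of the episode above 0.02 m).
It also fails if it takes over 61 s, if anything falls off the work surface, if the arm or the gripper's body presses on something with over 40 N, if the wrist force passes 120 N, or if a joint passes its speed limit or range.

## Working session

There is one attempt and no reset: what is moved stays moved. The work goes in short steps, Python scripts to look and compute and a tool call to move; the robot and the scene stay as the last step left them, time stands still between calls to the robot, and variables do not carry over. Pictures are saved under pics/ and viewed, at most 10 in all, crops included, and the job is handed in when it is done.

Besides the shell and the picture viewer there is one more tool, called after "Request:" as name(argument=value, ...) on one line, values as JSON. jog_arm: Moves the arm, as the interface text tells. Scaled input: -1 to 1 covers 0.025 m each way for a shift and 8 degrees each way for a turn. Its arguments: {"type":"object","properties":{"plan":{"type":"string"}},"required":["plan"]}

```bash
mkdir -p pics; python3 - <<'E'
from station import r
import cv2,numpy as np
for n in("top","side"):
    p,d=r.capture(n);c=r.get_calibration(n)
    np.savez(f"{n}0.npz",p=p,d=d,m=c["mtx"],e=c["extrinsics"])
    cv2.imwrite(f"pics/{n}0.png",p[:,:,::-1]);print(n,np.round(c["mtx"],1).tolist(),np.round(c["extrinsics"],3).tolist(),[k for k in c], (d>0).mean())
s=r.sense();print(s["time_s"],s["tcp_pos"],np.round(s["ee_rot"],3).tolist(),s["gripper_width"])
E
```

```text
top [[445.3, 0.0, 323.7], [0.0, 445.3, 200.6], [0.0, 0.0, 1.0]] [[0.018, 0.998, -0.056, 0.452], [-1.0, 0.018, 0.003, -0.012], [0.004, 0.056, 0.998, 1.178], [0.0, 0.0, 0.0, 1.0]] ['mtx', 'extrinsics'] 0.99591796875
side [[362.2, 0.0, 318.7], [0.0, 362.2, 195.2], [0.0, 0.0, 1.0]] [[-0.889, 0.34, -0.308, 0.202], [-0.459, -0.654, 0.601, 0.63], [0.003, 0.676, 0.737, 0.934], [0.0, 0.0, 0.0, 1.0]] ['mtx', 'extrinsics'] 0.9961875
0.1 [ 0.26702944 -0.56450397  0.22159332] [[-0.904, -0.427, -0.001], [-0.427, 0.904, 0.002], [0.0, 0.002, -1.0]] 0.9989254433582242
```

View pics/top0.png

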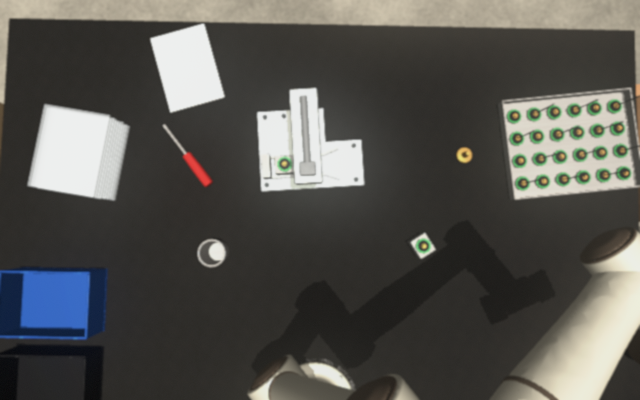

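View pics/side0.png

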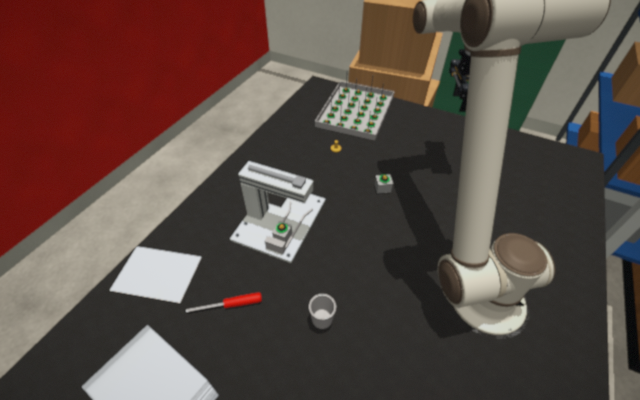

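The top view shows the loose carrier at about (423,245). The station covers (258–364, 88–190) with its mouth to the right (world -y), and the neighbour's valve is at (284,163). The cup is at (212,252), the spare stem at (464,155) and the driver near (190,160). The side view agrees.

```bash
cat > h.py <<'E'
import numpy as np,cv2
def rays(uv,m,e):
    uv=np.atleast_2d(uv).astype(float)
    d=np.c_[(uv[:,0]-m[0,2])/m[0,0],-(uv[:,1]-m[1,2])/m[1,1],-np.ones(len(uv))]
    return d@e[:3,:3].T
def onplane(uv,z,m,e):
    R=rays(uv,m,e);o=e[:3,3];return o+R*((z-o[2])/R[:,2])[:,None]
def cloud(d,m,e):
    v,u=np.mgrid[:d.shape[0],:d.shape[1]]
    return (e[:3,3]+rays(np.c_[u.ravel(),v.ravel()],m,e)*d.reshape(-1,1)).reshape(*d.shape,3)
E
python3 - <<'E'
from h import *
for n in("top","side"):
    f=np.load(n+"0.npz");p,d,m,e=[f[k] for k in"pdme"]
    P=cloud(d,m,e);hsv=cv2.cvtColor(p,cv2.COLOR_RGB2HSV)
    bench=(p.max(2)<60)&(abs(P[...,2])<.02);print(n,"bench z",np.median(P[...,2][bench]))
    reg=(P[...,0]>.25)&(P[...,0]<.75)&(P[...,1]>-.33)&(P[...,1]<.35)
    g=((hsv[...,0]>40)&(hsv[...,0]<90)&(hsv[...,1]>90)&reg).astype(np.uint8)
    k,l,st,c=cv2.connectedComponentsWithStats(g)
    for i in range(1,k):
        if st[i,4]>15: print("green",c[i].round(1),st[i,4],onplane(c[i],.05,m,e).round(4)[0],P[l==i].mean(0).round(4))
    w=((hsv[...,2]>110)&reg).astype(np.uint8)
    k,l,st,c=cv2.connectedComponentsWithStats(w)
    for i in range(1,k):
        if st[i,4]>60: 
            q=P[l==i];cn=max(cv2.findContours((l==i).astype(np.uint8),0,1)[0],key=len)
            z=.045 if st[i,4]<1500 else .012
            C=onplane(cn[:,0],z,m,e)[:,:2].astype(np.float32)
            print("white",c[i].round(1),st[i],np.percentile(q[:,2],[5,50,95]).round(3),cv2.minAreaRect(C))
# top: deck heights and edges
f=np.load("top0.npz");p,d,m,e=[f[k] for k in"pdme"]
P=cloud(d,m,e);Q=P[80:200,250:370]
cv2.imwrite("pics/st0.png",cv2.resize(p[80:270,250:480,::-1],None,fx=3,fy=3,interpolation=cv2.INTER_CUBIC))
E
```

```text
top bench z 0.0008809279867590947
green [422.3 245.3] 52 [ 0.407 -0.266  0.05 ] [ 0.4071 -0.2656  0.0516]
white [304.6 149.6] [ 256   91  109  101 7543] [0.009 0.016 0.221] ((0.6804681420326233, 0.02616247534751892), (0.26306861639022827, 0.2747749388217926), 4.640323638916016)
white [197.5 169.5] [185 152  27  35 371] [0.014 0.023 0.029] ((0.5911141633987427, 0.3106737434864044), (0.09974324703216553, 0.025422733277082443), 38.34237289428711)
white [422.4 245.5] [410 233  26  26 321] [0.001 0.047 0.054] ((0.4064072370529175, -0.26750630140304565), (0.05372538045048714, 0.047351185232400894), 34.30387496948242)
white [212.6 252.2] [197 239  29  29 478] [0.001 0.009 0.077] ((0.3785474896430969, 0.26846593618392944), (0.07010352611541748, 0.07086484134197235), 46.394527435302734)
white [562.7 369. ] [ 524  325   69   75 3051] [0.613 0.642 0.659] ((0.0893377885222435, -0.6567185521125793), (0.16943098604679108, 0.1744736135005951), 49.76626205444336)
white [404.1 393.1] [393 382  25  18 240] [0.696 0.708 0.719] ((0.045835159718990326, -0.22573645412921906), (0.04142652079463005, 0.05976
[... 543 characters left out ...]
.65436315536499)
white [383.6 179.8] [376 175  17  11 131] [0.019 0.045 0.053] ((0.4068600833415985, -0.2641558051109314), (0.05190911516547203, 0.05013129860162735), 33.06355285644531)
white [277.  223.6] [ 230  183   96   79 3591] [0.007 0.012 0.124] ((0.697136402130127, 0.03159984201192856), (0.3054772615432739, 0.2784684896469116), 6.315269947052002)
white [243.  299.2] [222 292  40  15 356] [-0.002  0.021  0.026] ((0.5824485421180725, 0.3292859196662903), (0.1019231528043747, 0.02908238209784031), 37.90409469604492)
white [321.8 308.1] [308 294  29  26 354] [-0.001  0.058  0.075] ((0.38611266016960144, 0.24880772829055786), (0.07276631891727448, 0.06878393143415451), 27.376102447509766)
```

View pics/st0.png

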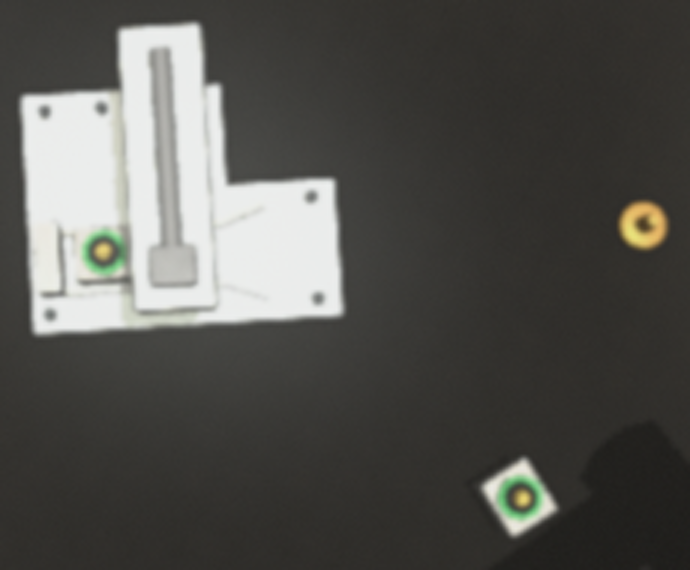

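The enlarged crop shows the deck outline corners at crop (35,333), (343,315), (335,180), (227,184), (222,84) and (21,96). The funnel lines open to the right, and the carrier is at (520,497). I'll fit the station frame from those corners.

```bash
cat >> h.py <<'E'
def rigid(S,W):  # 2D: W = R S + t
    a=S.mean(0);b=W.mean(0);U,_,V=np.linalg.svd((S-a).T@(W-b));D=np.diag([1,np.linalg.det(V.T@U.T)])
    R=V.T@D@U.T;return R,b-R@a
def down(yaw):   # tool x at yaw (deg, world), z down
    c,s=np.cos(np.radians(yaw)),np.sin(np.radians(yaw));return np.array([[c,s,0],[s,-c,0],[0,0,-1.]])
def jog(st,pos,R): # total shift in tool axes /25mm, rotvec/8deg
    E=np.array(st["ee_rot"]);return (E.T@(np.array(pos)-st["tcp_pos"])/.025).round(2),(np.degrees(cv2.Rodrigues(E.T@R)[0].ravel())/8).round(2)
E
python3 - <<'E'
from h import *
from station import r
f=np.load("top0.npz");p,d,m,e=[f[k] for k in"pdme"]
c=np.array([[35,333],[343,315],[335,180],[227,184],[222,84],[21,96]])
uv=(c+.5)/3-.5+[250,80]
S=np.array([[120,60],[-150,60],[-150,-60],[-55,-60],[-55,-150],[120,-150]])/1000.
W=onplane(uv,.012,m,e)[:,:2]
R,t=rigid(S,W);print("station",t.round(4),np.degrees(np.arctan2(R[1,0],R[0,0])).round(2));print(((S@R.T+t-W)*1000).round(1).tolist())
np.savez("st.npz",R=R,t=t)
nb=onplane((np.array([103,252])+.5)/3-.5+[250,80],.012+.05,m,e)[0,:2];print("neigh in station",(R.T@(nb-t)).round(4))
for n,q in dict(mouth=[-.105,0],closed=[.015,0]).items():print(n,(R@q+t).round(4))
s=r.sense();w=r.get_calibration("wrist");E=np.array(s["ee_rot"]);X=np.array(w["extrinsics"])
print("cam in tool",(E.T@(X[:3,3]-s["tcp_pos"])).round(3),(E.T@X[:3,:3]).round(2).tolist(),w["mtx"].round(0).tolist())
print(jog(s,[.407,-.266,.2],down(180+34.3)))
E
```

```text
station [0.6103 0.0341] 94.4
[[0.5, -0.1], [0.4, 0.0], [0.8, 0.6], [-1.2, 0.2], [-0.6, 1.1], [0.1, -1.8]]
neigh in station [ 0.0531 -0.0001]
mouth [ 0.6184 -0.0706]
closed [0.6092 0.049 ]
cam in tool [ 0.077  0.    -0.163] [[-0.0, 0.96, 0.28], [1.0, 0.0, 0.0], [0.0, 0.28, -0.96]] [[275.0, 0.0, 320.0], [0.0, 275.0, 197.0], [0.0, 0.0, 1.0]]
(array([-10.17,   8.4 ,   0.88]), array([ 0.01,  0.  , -1.12]))
```

Request:
jog_arm(plan="-1 0.84 0.09 0 0 -0.11 -1;-1 0.84 0.09 0 0 -0.11 -1;-1 0.84 0.09 0 0 -0.11 -1;-1 0.84 0.09 0 0 -0.11 -1;-1 0.84 0.09 0 0 -0.11 -1;-1 0.84 0.09 0 0 -0.11 -1;-1 0.84 0.09 0 0 -0.11 -1;-1 0.84 0.09 0 0 -0.11 -1;-1 0.84 0.09 0 0 -0.11 -1;-1 0.84 0.09 0 0 -0.11 -1")

```text
time_s: 1.1
tcp_pos: [0.3825, -0.2584, 0.1997]
ee_rot: [[-0.828, -0.561, -0.0], [-0.561, 0.828, 0.0], [0.0, 0.001, -1.0]]
wrist_force: [0.7, -0.0, -1.1]
gripper_width: 1.0
gripper_force: 0.0
```

```bash
cat > look.py <<'E'
from h import *
from station import r
import sys
s=r.sense();w=r.get_calibration("wrist");p,d=r.capture("wrist")
m,e=np.array(w["mtx"]),np.array(w["extrinsics"]);np.savez(sys.argv[1]+".npz",p=p,d=d,m=m,e=e)
cv2.imwrite(f"pics/{sys.argv[1]}.png",p[:,:,::-1])
print(s["time_s"],s["tcp_pos"].round(4),s["wrist_force"].round(1),s["joints"].round(1))
P=cloud(d,m,e);hsv=cv2.cvtColor(p,cv2.COLOR_RGB2HSV)
g=((hsv[...,0]>40)&(hsv[...,0]<90)&(hsv[...,1]>90)).astype(np.uint8)
k,l,st,c=cv2.connectedComponentsWithStats(g)
for i in range(1,k):
    if st[i,4]>60: print("green",c[i].round(1),st[i,4],onplane(c[i],.05,m,e)[0].round(4),P[l==i].mean(0).round(4))
E
cat > rect.py <<'E'
from h import *
import sys
f=np.load(sys.argv[1]+".npz");p,d,m,e=[f[k] for k in"pdme"];z=float(sys.argv[2])
P=cloud(d,m,e);t=((abs(P[...,2]-z)<.006)&(p.min(2)>110)).astype(np.uint8)
for c in cv2.findContours(t,0,1)[0]:
    if cv2.contourArea(c)>300:print(cv2.contourArea(c),cv2.boundingRect(c),cv2.minAreaRect(onplane(c[:,0],z,m,e)[:,:2].astype(np.float32)))
E
python3 look.py w1; python3 rect.py w1 .045
```

```text
1.1 [ 0.3825 -0.2584  0.1997] [ 0.7 -0.  -1.1] [-13.8   7.2 -23.5  -0.  -59.4 -42.1]
green [ 27.9 162.1] 187 [ 0.5468 -0.5491  0.05  ] [ 0.572  -0.5761  0.0156]
green [ 68.8 179.6] 136 [ 0.5404 -0.5032  0.05  ] [ 0.5652 -0.5258  0.0149]
green [304.2 197.9] 235 [ 0.4056 -0.2647  0.05  ] [ 0.4051 -0.2649  0.052 ]
green [ 19.  201.4] 164 [ 0.5994 -0.543   0.05  ] [ 0.6245 -0.564   0.0221]
green [ 58.6 217. ] 122 [ 0.5923 -0.4973  0.05  ] [ 0.6225 -0.519   0.0152]
green [ 11.4 237.5] 155 [ 0.6512 -0.5364  0.05  ] [ 0.6896 -0.5636  0.0138]
1415.0 (284, 176, 37, 41) ((0.4069204032421112, -0.26726657152175903), (0.0500282384455204, 0.04321674257516861), 34.114444732666016)
```

View pics/w1.png

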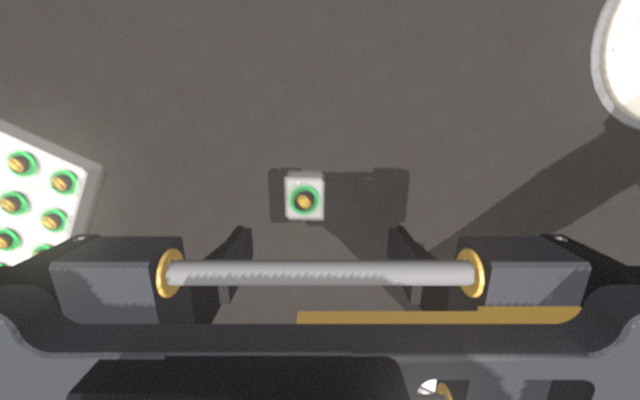

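The wrist view shows the carrier at (304,198), with its top measuring 50.0 × 43.2 mm at 34.1° and centred near (0.4065,-0.266). That matches the top view.

```bash
python3 - <<'E'
from h import *
from station import r
print(jog(r.sense(),[.4065,-.266,.085],down(214.1)))
E
```

```text
(array([-0.54, -0.88,  4.57]), array([0.01, 0.01, 0.03]))
```

Request:
jog_arm(plan="-0.27 -0.44 0.4 0 0 0 -1;-0.27 -0.44 0.6 0 0 0.03 -1;0 0 0.9 0 0 0 -1;0 0 0.9 0 0 0 -1;0 0 0.9 0 0 0 -1;0 0 0.6 0 0 0 -1;0 0 0.27 0 0 0 -1;0 0 0 0 0 0 -1;0 0 0 0 0 0 -1;0 0 0 0 0 0 -1")

```text
time_s: 2.15
tcp_pos: [0.4067, -0.2707, 0.0867]
ee_rot: [[-0.83, -0.557, 0.002], [-0.557, 0.83, -0.001], [-0.001, -0.002, -1.0]]
wrist_force: [0.1, -0.2, 0.8]
gripper_width: 1.004
gripper_force: 0.0
```

```bash
python3 look.py w2; python3 rect.py w2 .045; python3 - <<'E'
from h import *
from station import r
print(jog(r.sense(),[.4065,-.266,.010],down(214.1)))
E
```

```text
2.15 [ 0.4067 -0.2707  0.0867] [ 0.1 -0.2  0.8] [-14.5  17.6 -28.9   0.  -43.4 -41.6]
green [323.2 219.6] 681 [ 0.4051 -0.2685  0.05  ] [ 0.4046 -0.2688  0.0519]
3250.5 (296, 188, 57, 62) ((0.4068068861961365, -0.2669975161552429), (0.05163430795073509, 0.04375969618558884), 32.70444107055664)
(array([-0.1 ,  0.16,  3.07]), array([-0.01,  0.01, -0.03]))
```

Request:
jog_arm(plan="-0.06 0.14 0.6 0 0 0 -1;0 0 0.8 0 0 0 -1;0 0 0.8 0 0 0 -1;0 0 0.6 0 0 0 -1;0 0 0.25 0 0 0 -1;0 0 0 0 0 0 -1;0 0 0 0 0 0 1;0 0 0 0 0 0 1;0 0 0 0 0 0 1;0 0 0 0 0 0 1")

```text
time_s: 3.2
tcp_pos: [0.4056, -0.2668, 0.0101]
ee_rot: [[-0.83, -0.557, 0.001], [-0.557, 0.83, -0.0], [-0.001, -0.001, -1.0]]
wrist_force: [-0.6, 0.1, 1.0]
gripper_width: 0.721
gripper_force: 0.0
```

Request:
jog_arm(plan="0 0 0 0 0 0 1;0 0 0 0 0 0 1;0 0 0 0 0 0 1;0 0 -0.2 0 0 0 1;0 0 -0.4 0 0 0 1;0 0 -0.7 0 0 0 1;0 0 -0.8 0 0 0 1;0 0 -0.8 0 0 0 1;0 0 -0.8 0 0 0 1;0 0 -0.5 0 0 0 1")

```text
time_s: 4.2
tcp_pos: [0.4056, -0.2668, 0.1167]
ee_rot: [[-0.83, -0.557, 0.002], [-0.557, 0.83, -0.001], [-0.002, -0.002, -1.0]]
wrist_force: [-1.0, -0.3, -1.5]
gripper_width: 0.506
gripper_force: 30.0
```

```bash
python3 look.py w3; python3 - <<'E'
from h import *
from station import r
f=np.load("st.npz");q=f["R"]@[-.107,0]+f["t"]
s=r.sense();print(s["gripper_width"],s["gripper_force"],s["tcp_pos"]);print(q,jog(s,[*q,.115],down(274.4)))
E
```

```text
4.2 [ 0.4056 -0.2668  0.1167] [-1.  -0.3 -1.5] [-14.1  14.9 -27.3   0.  -47.7 -42. ]
green [ 10. 176.] 168 [ 0.5295 -0.5018  0.05  ] [ 0.559  -0.5319  0.0139]
green [  3.6 228.3] 89 [ 0.5812 -0.4924  0.05  ] [ 0.6206 -0.5225  0.0122]
green [319.7 251. ] 674 [ 0.4408 -0.2432  0.05  ] [ 0.394  -0.2744  0.1583]
green [319.6 297.8] 417 [ 0.4828 -0.2152  0.05  ] [ 0.4156 -0.26    0.1594]
0.5069191471066614 29.99521453399211 [ 0.40670137 -0.2672991   0.1182817 ]
[ 0.61852207 -0.07263157] (array([-11.38,   1.74,   0.16]), array([-0.04,  0.  , -7.56]))
```

Request:
jog_arm(plan="0 0 0 0 0 -0.75 1;0 0 0 0 0 -0.75 1;0 0 0 0 0 -0.76 1;0 0 0 0 0 -0.76 1;0 0 0 0 0 -0.76 1;0 0 0 0 0 -0.76 1;0 0 0 0 0 -0.76 1;0 0 0 0 0 -0.76 1;0 0 0 0 0 -0.75 1;0 0 0 0 0 -0.75 1")

```text
time_s: 5.25
tcp_pos: [0.4048, -0.2665, 0.1144]
ee_rot: [[0.08, -0.997, -0.001], [-0.997, -0.08, 0.001], [-0.001, 0.001, -1.0]]
wrist_force: [0.3, -0.5, -2.2]
gripper_width: 0.498
gripper_force: 30.0
```

Request:
jog_arm(plan="-0.3 -0.4 0 0 0 0 1;-0.7 -0.9 0 0 0 0 1;-0.8 -1 0 0 0 0 1;-0.8 -1 0 0 0 0 1;-0.8 -1 0 0 0 0 1;-0.8 -1 0 0 0 0 1;-0.8 -1 0 0 0 0 1;-0.8 -1 0 0 0 0 1;-0.7 -0.9 0 0 0 0 1;-0.4 -0.5 0 0 0 0 1")

```text
time_s: 6.25
tcp_pos: [0.6108, -0.0759, 0.1141]
ee_rot: [[0.076, -0.997, 0.0], [-0.997, -0.076, 0.0], [-0.0, -0.0, -1.0]]
wrist_force: [-1.0, -0.0, -1.7]
gripper_width: 0.501
gripper_force: 30.0
```

```bash
python3 look.py w4; python3 - <<'E'
from h import *
from station import r
f=np.load("st.npz");q=f["R"]@[-.107,0]+f["t"]
s=r.sense();print(s["gripper_width"],s["gripper_force"],s["tcp_pos"]);print(q,jog(s,[*q,.06],down(274.4)))
E
```

```text
6.25 [ 0.6108 -0.0759  0.1141] [-1.  -0.  -1.7] [  8.   26.4  -9.2  -0.  -54.3  -3.6]
green [320.1 251.7] 569 [ 0.6074 -0.0344  0.05  ] [ 0.6118 -0.0892  0.1554]
green [319.6 297.8] 417 [0.6041 0.0147 0.05  ] [ 0.61   -0.0634  0.1562]
0.502089821031033 29.99529933091253 [ 0.61210075 -0.07518473  0.11411299]
[ 0.61852207 -0.07263157] (array([-0.08, -0.26,  2.17]), array([-0.01,  0.  ,  0.  ]))
```

View pics/w4.png

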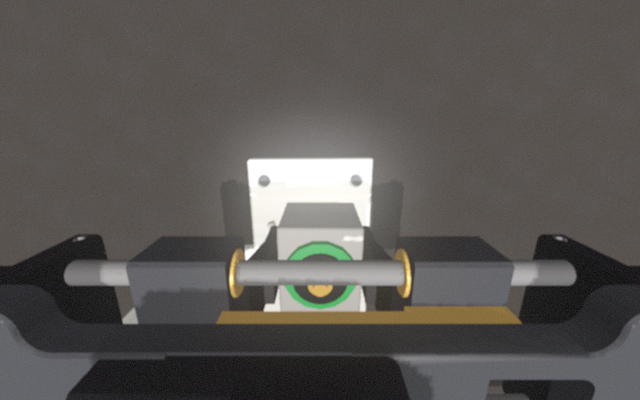

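The wrist view shows the carrier gripped over the tongue, with the tongue's end corners at about (248,158) and (373,158). I'll check those against the station fit.

```bash
python3 - <<'E'
from h import *
f=np.load("w4.npz");p,d,m,e=[f[k] for k in"pdme"];s=np.load("st.npz")
g=p.max(2).astype(int)
for v in(170,185,200):
    row=g[v];b=np.where(row[235:390]>170)[0]+235;q=onplane([[b[0]-.5,v],[b[-1]+.5,v]],.012,m,e)[:,:2];print(v,b[0],b[-1],((q-s["t"])@s["R"]).round(4).tolist())
for u in(270,310,350):
    v=np.where(g[140:190,u]>170)[0][0]+140;print(u,v,((onplane([u,v-.5],.012,m,e)[:,:2]-s["t"])@s["R"]).round(4))
E
```

```text
170 248 372 [[-0.1365, -0.0625], [-0.1363, 0.0595]]
185 249 371 [[-0.1214, -0.0627], [-0.1213, 0.0593]]
200 250 370 [[-0.1059, -0.0628], [-0.1057, 0.0591]]
270 158 [[-0.1487 -0.0399]]
310 158 [[-0.1486 -0.0014]]
350 158 [[-0.1486  0.0372]]
```

Request:
jog_arm(plan="-0.08 -0.31 0 0 0 0 1;0 0 0.3 0 0 0 1;0 0 0.6 0 0 0 1;0 0 0.6 0 0 0 1;0 0 0.6 0 0 0 1;0 0 0.5 0 0 0 1;0 0 0.4 0 0 0 1;0 0 0.2 0 0 0 1;0 0 0.12 0 0 0 1;0 0 0 0 0 0 1")

```text
time_s: 7.3
tcp_pos: [0.6167, -0.0757, 0.0315]
ee_rot: [[0.076, -0.997, -0.0], [-0.997, -0.076, -0.0], [0.0, 0.0, -1.0]]
wrist_force: [-0.5, 0.1, -2.2]
gripper_width: 0.503
gripper_force: 30.0
```

```bash
python3 - <<'E'
from h import *
from station import r
f=np.load("st.npz");q=f["R"]@[-.107,-.0012]+f["t"]
s=r.sense();print(s["wrist_force"],s["tcp_pos"]);print(q,jog(s,[*q,.0225],down(274.4)))
E
```

```text
[-0.53396083  0.09223261 -2.209167  ] [ 0.61672327 -0.07567528  0.03146827]
[ 0.61971854 -0.07253959] (array([-0.12, -0.13,  0.36]), array([ 0.  , -0.  , -0.01]))
```

Request:
jog_arm(plan="-0.12 -0.13 0 0 0 0 1;0 0 0.1 0 0 0 1;0 0 0.1 0 0 0 1;0 0 0.06 0 0 0 1;0 0 0.04 0 0 0 1;0 0 0.03 0 0 0 1;0 0 0.02 0 0 0 1;0 0 0 0 0 0 1;0 0 0 0 0 0 1;0 0 0 0 0 0 1")

```text
time_s: 8.3
tcp_pos: [0.6197, -0.0724, 0.0229]
ee_rot: [[0.076, -0.997, 0.0], [-0.997, -0.076, -0.0], [0.0, -0.0, -1.0]]
wrist_force: [0.2, 0.0, -1.6]
gripper_width: 0.502
gripper_force: 30.0
```

Request:
jog_arm(plan="0 0 0.02 0 0 0 1;0 0 0.015 0 0 0 1;0 0 0 0 0 0 1;0 0 0 0 0 0 0;0 0 0 0 0 0 -0.5;0 0 0 0 0 0 -1;0 0 0 0 0 0 -1;0 0 0 0 0 0 -1;0 0 0 0 0 0 -1;0 0 0 0 0 0 -1")

```text
time_s: 9.3
tcp_pos: [0.6198, -0.0724, 0.022]
ee_rot: [[0.076, -0.997, 0.0], [-0.997, -0.076, 0.0], [0.0, -0.0, -1.0]]
wrist_force: [0.3, 0.2, 0.4]
gripper_width: 0.942
gripper_force: 0.0
```

Request:
jog_arm(plan="0 0 -0.1 0 0 0 -1;0 0 -0.3 0 0 0 -1;0 0 -0.6 0 0 0 -1;0 0 -0.8 0 0 0 -1;0 0 -0.8 0 0 0 -1;0 0 -0.8 0 0 0 -1;0 0 -0.6 0 0 0 -1;0 0 -0.4 0 0 0 -1;0 0 -0.2 0 0 0 -1;0 0 0 0 0 0 -1")

```text
time_s: 10.3
tcp_pos: [0.6199, -0.0723, 0.1376]
ee_rot: [[0.076, -0.997, 0.001], [-0.997, -0.076, 0.0], [-0.0, -0.001, -1.0]]
wrist_force: [0.2, -0.4, 0.3]
gripper_width: 0.999
gripper_force: 0.0
```

```bash
python3 look.py w5; python3 rect.py w5 .057; python3 - <<'E'
from h import *
from station import r
f=np.load("st.npz");R,t=f["R"],f["t"]
p,d=r.capture("top");c=r.get_calibration("top");m,e=c["mtx"],c["extrinsics"]
cv2.imwrite("pics/top5.png",p[:,:,::-1])
hsv=cv2.cvtColor(p,cv2.COLOR_RGB2HSV);print(r.sense()["gripper_width"])
# lean pose: tool z = down + 40deg toward station +x, tool x to mouth/down
a=np.radians(40);X=R[:,0];z=np.array([*(np.sin(a)*X),-np.cos(a)]);y=np.array([*(R[:,1]),0]);x=np.cross(y,z)
L=np.c_[x,y,z];print(L.round(2).tolist())
print(jog(r.sense(),[*(R@[-.165,-.001]+t),.13],L))
E
```

```text
10.3 [ 0.6199 -0.0723  0.1376] [ 0.2 -0.4  0.3] [  8.2  25.8  -6.4  -0.  -57.7  -3.8]
green [319.5 202.8] 271 [ 0.6201 -0.07    0.05  ] [ 0.6204 -0.0743  0.0641]
2408.5 (296, 177, 49, 53) ((0.6197707653045654, -0.07141988724470139), (0.04393257945775986, 0.05066501721739769), 4.334640979766846)
1.0012905488693948
[[0.06, -1.0, -0.05], [-0.76, -0.08, 0.64], [-0.64, 0.0, -0.77]]
(array([ 2.33, -0.01,  0.25]), array([ 0.01, -5.  , -0.01]))
```

View pics/w5.png

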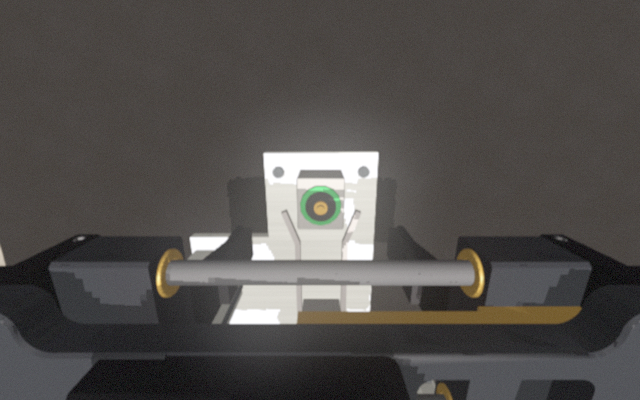

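The wrist view shows the carrier standing square at the mouth, at (320,203), between the flared lips at (285–355, 212). Next I shut the fingers, back off and lean.

Request:
jog_arm(plan="0.5 0 0 0 0 0 1;0.7 0 0 0 0 0 1;0.7 0 0 0 0 0 1;0.43 0 0.25 0 0 0 1;0 0 0 0 -0.8 0 1;0 0 0 0 -0.9 0 1;0 0 0 0 -0.9 0 1;0 0 0 0 -0.9 0 1;0 0 0 0 -0.9 0 1;0 0 0 0 -0.6 0 1")

```text
time_s: 11.4
tcp_pos: [0.6241, -0.133, 0.1296]
ee_rot: [[0.055, -0.997, -0.047], [-0.761, -0.072, 0.645], [-0.646, -0.0, -0.763]]
wrist_force: [0.2, -0.7, -0.4]
gripper_width: 0.171
gripper_force: 0.0
```

```bash
cat > lean.py <<'E'
from h import *
from station import r
import sys
f=np.load("st.npz");R,t=f["R"],f["t"];x0,y0,z0=map(float,sys.argv[1:4])
a=np.radians(40);X=R[:,0];z=np.array([*(np.sin(a)*X),-np.cos(a)]);y=np.array([*(R[:,1]),0]);L=np.c_[np.cross(y,z),y,z]
s=r.sense();print("tcp st",(R.T@(s["tcp_pos"][:2]-t)).round(4),s["tcp_pos"][2].round(4),"F st",(R.T@s["wrist_force"][:2]).round(1),s["gripper_width"],s["joints"].round(0))
print(jog(s,[*(R@[x0,y0]+t),z0],L))
E
python3 lean.py -.165 -.001 .035
```

```text
tcp st [-0.1676 -0.0009] 0.1296 F st [-0.7 -0.2] 0.17071804113904013 [-17.  38.  17. -37. -87.  29.]
(array([ 2.36, -0.  ,  2.96]), array([-0.02,  0.03, -0.02]))
```

Request:
jog_arm(plan="0.2 0 0.25 0 0 0 1;0.35 0 0.44 0 0 0 1;0.35 0 0.44 0 0 0 1;0.35 0 0.44 0 0 0 1;0.35 0 0.44 0 0 0 1;0.35 0 0.44 0 0 0 1;0.3 0 0.37 0 0 0 1;0.15 0 0.19 0 0 0 1;0.06 0 0.07 0 0 0 1;0 0 0 0 0 0 1")

```text
time_s: 12.4
tcp_pos: [0.624, -0.1282, 0.032]
ee_rot: [[0.058, -0.997, -0.049], [-0.764, -0.076, 0.641], [-0.643, 0.0, -0.766]]
wrist_force: [-0.1, 0.0, -0.5]
gripper_width: 0.009
gripper_force: 0.0
```

```bash
python3 lean.py -.140 -.001 .026;python3 lean.py -.08 -.0012 .026
```

```text
tcp st [-0.1628 -0.0012] 0.032 F st [0.  0.1] 0.00860579731953712 [-17.  44.  13. -38. -79.  35.]
(array([-0.55,  0.01,  0.77]), array([-0., -0., -0.]))
tcp st [-0.1628 -0.0012] 0.032 F st [0.  0.1] 0.00860579731953712 [-17.  44.  13. -38. -79.  35.]
(array([-2.38,  0.  ,  2.31]), array([-0., -0., -0.]))
```

Request:
jog_arm(plan="-0.11 0 0.154 0 0 0 1;-0.11 0 0.154 0 0 0 1;-0.11 0 0.154 0 0 0 1;-0.11 0 0.154 0 0 0 1;-0.11 0 0.154 0 0 0 1;-0.06 0 0.051 0 0 0 1;-0.06 0 0.051 0 0 0 1;-0.09 0 0.077 0 0 0 1;-0.09 0 0.077 0 0 0 1;-0.09 0 0.077 0 0 0 1")

```text
time_s: 13.4
tcp_pos: [0.6213, -0.0925, 0.0263]
ee_rot: [[0.058, -0.997, -0.048], [-0.764, -0.076, 0.641], [-0.643, -0.0, -0.766]]
wrist_force: [-0.1, -2.4, 0.4]
gripper_width: 0.007
gripper_force: 1.1
```

```bash
python3 lean.py -.085 -.0012 .026
```

```text
tcp st [-0.1271 -0.0013] 0.0263 F st [-2.4  0.3] 0.006942345354273482 [-14.  43.  11. -39. -76.  35.]
(array([-1.28,  0.  ,  1.09]), array([-0.01, -0.  , -0.  ]))
```

Request:
jog_arm(plan="-0.09 0 0.077 0 0 0 1;-0.09 0 0.077 0 0 0 1;-0.09 0 0.077 0 0 0 1;-0.09 0 0.077 0 0 0 1;-0.09 0 0.077 0 0 0 1;-0.09 0 0.077 0 0 0 1;-0.09 0 0.077 0 0 0 1;-0.09 0 0.077 0 0 0 1;-0.09 0 0.077 0 0 0 1;-0.09 0 0.077 0 0 0 1")

```text
time_s: 14.4
tcp_pos: [0.619, -0.0628, 0.026]
ee_rot: [[0.058, -0.997, -0.049], [-0.764, -0.076, 0.641], [-0.643, -0.0, -0.766]]
wrist_force: [0.7, -3.4, 3.0]
gripper_width: 0.009
gripper_force: 1.6
```

```bash
python3 lean.py -.085 -.0012 .026; python3 look.py w6
```

```text
tcp st [-0.0972 -0.0013] 0.026 F st [-3.4 -0.4] 0.009009452938950587 [-12.  42.   9. -40. -74.  34.]
(array([-0.37,  0.  ,  0.31]), array([-0., -0., -0.]))
14.4 [ 0.619  -0.0628  0.026 ] [ 0.7 -3.4  3. ] [-11.9  42.1   8.6 -39.9 -74.1  33.8]
green [319.1 305.6] 97 [0.6141 0.0136 0.05  ] [ 0.6195 -0.0603  0.0661]
```

View pics/w6.png

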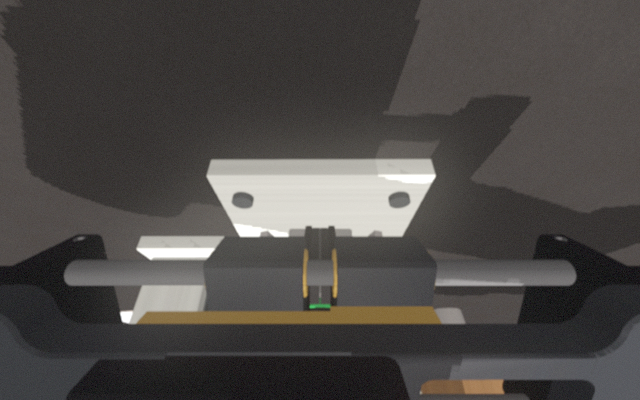

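The shut fingers at (320,265) are behind the carrier and centred on the tongue. The push runs straight at about 3 N, so I carry on.

Request:
jog_arm(plan="-0.09 0 0.077 0 0 0 1;-0.09 0 0.077 0 0 0 1;-0.09 0 0.077 0 0 0 1;-0.09 0 0.077 0 0 0 1;-0.09 0 0.077 0 0 0 1;-0.09 0 0.077 0 0 0 1;-0.09 0 0.077 0 0 0 1;-0.09 0 0.077 0 0 0 1;-0.09 0 0.077 0 0 0 1;-0.09 0 0.077 0 0 0 1")

```text
time_s: 15.45
tcp_pos: [0.6167, -0.0332, 0.0256]
ee_rot: [[0.058, -0.997, -0.049], [-0.764, -0.076, 0.641], [-0.643, 0.0, -0.766]]
wrist_force: [0.6, -3.6, 3.5]
gripper_width: 0.008
gripper_force: 1.8
```

```bash
python3 lean.py -.04 -.0012 .026
```

```text
tcp st [-0.0676 -0.0012] 0.0256 F st [-3.7 -0.3] 0.007797256427864225 [-10.  41.   7. -41. -72.  33.]
(array([-0.86,  0.  ,  0.7 ]), array([-0., -0., -0.]))
```

Request:
jog_arm(plan="-0.09 0 0.075 0 0 0 1;-0.09 0 0.075 0 0 0 1;-0.09 0 0.075 0 0 0 1;-0.09 0 0.075 0 0 0 1;-0.09 0 0.075 0 0 0 1;-0.09 0 0.075 0 0 0 1;-0.09 0 0.075 0 0 0 1;-0.09 0 0.075 0 0 0 1;-0.06 0 0.05 0 0 0 1;-0.03 0 0.025 0 0 0 1")

```text
time_s: 16.45
tcp_pos: [0.6146, -0.0068, 0.0256]
ee_rot: [[0.058, -0.997, -0.049], [-0.764, -0.076, 0.641], [-0.643, 0.0, -0.766]]
wrist_force: [0.6, -3.0, 2.9]
gripper_width: 0.005
gripper_force: 1.5
```

```bash
python3 lean.py -.02 -.0012 .026
```

```text
tcp st [-0.0411 -0.0012] 0.0256 F st [-3.  -0.4] 0.0046913642767818405 [ -8.  41.   5. -42. -71.  32.]
(array([-0.66, -0.  ,  0.53]), array([-0.,  0., -0.]))
```

Request:
jog_arm(plan="-0.03 0 0.025 0 0 0 1;-0.03 0 0.025 0 0 0 1;-0.03 0 0.025 0 0 0 1;-0.03 0 0.025 0 0 0 1;-0.03 0 0.025 0 0 0 1;-0.03 0 0.025 0 0 0 1;-0.03 0 0.025 0 0 0 1;-0.03 0 0.025 0 0 0 1;-0.03 0 0.025 0 0 0 1;-0.03 0 0.025 0 0 0 1")

```text
time_s: 17.45
tcp_pos: [0.614, 0.0027, 0.0257]
ee_rot: [[0.058, -0.997, -0.049], [-0.764, -0.076, 0.641], [-0.643, 0.0, -0.766]]
wrist_force: [1.0, -2.4, 1.9]
gripper_width: 0.008
gripper_force: 1.3
```

Request:
jog_arm(plan="-0.03 0 0.025 0 0 0 1;-0.03 0 0.025 0 0 0 1;-0.03 0 0.025 0 0 0 1;-0.03 0 0.025 0 0 0 1;-0.03 0 0.025 0 0 0 1;-0.03 0 0.025 0 0 0 1;-0.03 0 0.025 0 0 0 1;-0.03 0 0.025 0 0 0 1;0 0 0 0 0 0 1;0 0 0 0 0 0 1")

```text
time_s: 18.45
tcp_pos: [0.6134, 0.0106, 0.0257]
ee_rot: [[0.058, -0.997, -0.049], [-0.764, -0.076, 0.641], [-0.643, 0.0, -0.766]]
wrist_force: [0.4, -3.4, 2.7]
gripper_width: 0.005
gripper_force: 2.0
```

```bash
python3 lean.py -.017 -.0012 .026
```

```text
tcp st [-0.0236 -0.0013] 0.0257 F st [-3.5 -0.1] 0.004882235132254041 [ -6.  40.   5. -42. -70.  31.]
(array([-0.21,  0.  ,  0.16]), array([-0.,  0., -0.]))
```

Request:
jog_arm(plan="-0.016 0 0.013 0 0 0 1;-0.016 0 0.013 0 0 0 1;-0.016 0 0.013 0 0 0 1;-0.016 0 0.013 0 0 0 1;-0.016 0 0.013 0 0 0 1;-0.016 0 0.013 0 0 0 1;-0.016 0 0.013 0 0 0 1;-0.016 0 0.013 0 0 0 1;0 0 0 0 0 0 1;0 0 0 0 0 0 1")

```text
time_s: 19.45
tcp_pos: [0.613, 0.0146, 0.0258]
ee_rot: [[0.058, -0.997, -0.049], [-0.764, -0.076, 0.641], [-0.643, 0.0, -0.766]]
wrist_force: [0.3, -4.0, 1.3]
gripper_width: 0.003
gripper_force: 2.0
```

Request:
jog_arm(plan="-0.01 0 0.008 0 0 0 1;-0.01 0 0.008 0 0 0 1;-0.01 0 0.008 0 0 0 1;-0.01 0 0.008 0 0 0 1;-0.01 0 0.008 0 0 0 1;-0.01 0 0.008 0 0 0 1;0 0 0 0 0 0 1;0 0 0 0 0 0 1;0 0 0 0 0 0 1;0 0 0 0 0 0 1")

```text
time_s: 20.45
tcp_pos: [0.6129, 0.0165, 0.0258]
ee_rot: [[0.058, -0.997, -0.049], [-0.764, -0.076, 0.641], [-0.643, 0.0, -0.766]]
wrist_force: [0.5, -4.2, 0.1]
gripper_width: 0.0
gripper_force: 1.8
```

Request:
jog_arm(plan="-0.01 0 0.008 0 0 0 1;-0.01 0 0.008 0 0 0 1;-0.01 0 0.008 0 0 0 1;-0.01 0 0.008 0 0 0 1;0 0 0 0 0 0 1;0 0 0 0 0 0 1;0 0 0 0 0 0 1;0 0 0 0 0 0 1;0 0 0 0 0 0 1;0 0 0 0 0 0 1")

```text
time_s: 21.45
tcp_pos: [0.6128, 0.0177, 0.0258]
ee_rot: [[0.058, -0.997, -0.049], [-0.764, -0.076, 0.641], [-0.643, 0.0, -0.766]]
wrist_force: [0.7, -3.8, 0.9]
gripper_width: 0.005
gripper_force: 1.7
```

Request:
jog_arm(plan="-0.01 0 0.008 0 0 0 1;-0.01 0 0.008 0 0 0 1;-0.01 0 0.008 0 0 0 1;-0.01 0 0.008 0 0 0 1;0 0 0 0 0 0 1;0 0 0 0 0 0 1;0 0 0 0 0 0 1;0 0 0 0 0 0 1;0 0 0 0 0 0 1;0 0 0 0 0 0 1")

```text
time_s: 22.45
tcp_pos: [0.6128, 0.0184, 0.0259]
ee_rot: [[0.058, -0.997, -0.049], [-0.764, -0.076, 0.64], [-0.642, -0.0, -0.767]]
wrist_force: [0.1, -5.7, 1.7]
gripper_width: 0.007
gripper_force: 2.7
```

Request:
jog_arm(plan="-0.01 0 0.008 0 0 0 1;-0.01 0 0.008 0 0 0 1;0 0 0 0 0 0 1;0 0 0 0 0 0 1;0 0 0 0 0 0 1;0 0 0 0 0 0 1;0 0 0 0 0 0 1;0 0 0 0 0 0 1;0 0 0 0 0 0 1;0 0 0 0 0 0 1")

```text
time_s: 23.45
tcp_pos: [0.6128, 0.0185, 0.0258]
ee_rot: [[0.058, -0.997, -0.048], [-0.765, -0.076, 0.64], [-0.642, -0.0, -0.767]]
wrist_force: [-0.3, -6.7, 0.9]
gripper_width: 0.004
gripper_force: 3.3
```

Request:
jog_arm(plan="-0.01 0 0.008 0 0 0 1;-0.01 0 0.008 0 0 0 1;-0.01 0 0.008 0 0 0 1;-0.01 0 0.008 0 0 0 1;-0.01 0 0.008 0 0 0 1;-0.01 0 0.008 0 0 0 1;0 0 0 0 0 0 1;0 0 0 0 0 0 1;0 0 0 0 0 0 1;0 0 0 0 0 0 1")

```text
time_s: 24.45
tcp_pos: [0.6129, 0.0188, 0.0258]
ee_rot: [[0.059, -0.997, -0.047], [-0.766, -0.075, 0.638], [-0.64, -0.001, -0.769]]
wrist_force: [0.4, -11.0, 1.5]
gripper_width: 0.009
gripper_force: 5.2
```

Request:
jog_arm(plan="-0.01 0 0.008 0 0 0 1;-0.01 0 0.008 0 0 0 1;0 0 0 0 0 0 1;0 0 0 0 0 0 1;0 0 0 0 0 0 1;0 0 0 0 0 0 1;0 0 0 0 0 0 1;0 0 0 0 0 0 1;0 0 0 0 0 0 1;0 0 0 0 0 0 1")

```text
time_s: 25.45
tcp_pos: [0.6131, 0.0189, 0.0259]
ee_rot: [[0.059, -0.997, -0.047], [-0.767, -0.075, 0.637], [-0.639, -0.001, -0.769]]
wrist_force: [-0.2, -12.0, 1.0]
gripper_width: 0.004
gripper_force: 5.9
```

```bash
python3 lean.py -.0155 -.0012 .026; python3 - <<'E'
from h import *
from station import r
p,d=r.capture("side");cv2.imwrite("pics/side9.png",cv2.resize(p[150:270,220:340,::-1],None,fx=5,fy=5,interpolation=cv2.INTER_CUBIC))
E
```

```text
tcp st [-0.0153 -0.0016] 0.0259 F st [-11.9   1.1] 0.004150005857254712 [ -5.  40.   4. -43. -69.  31.]
(array([ 0.  ,  0.01, -0.01]), array([-0.01, -0.04, -0.  ]))
```

View pics/side9.png

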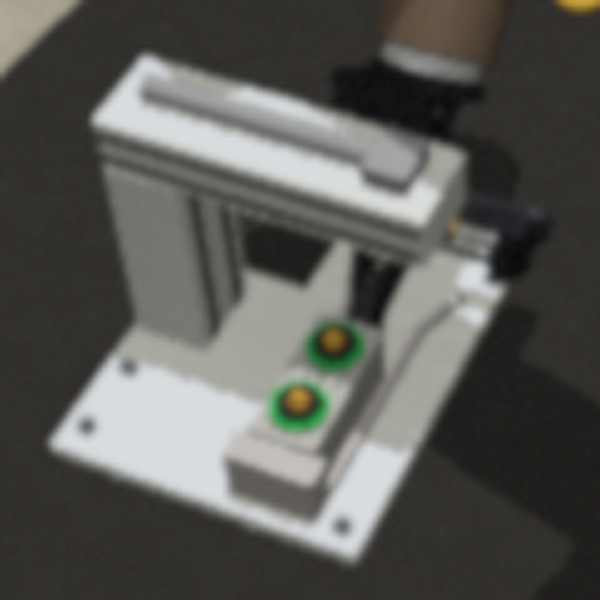

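The side crop shows both carriers touching at (335,345) and (300,405), butted against the stop at (280,470), with the fingers behind them under the bar. I've held about 12 N for over a second, so now I back straight out.

Request:
jog_arm(plan="0.03 0 -0.025 0 0 0 1;0.05 0 -0.042 0 0 0 1;0.09 0 -0.077 0 0 0 1;0.15 0 -0.13 0 0 0 1;0.3 0 -0.26 0 0 0 1;0.4 0 -0.34 0 0 0 1;0.5 0 -0.42 0 0 0 1;0.5 0 -0.42 0 0 0 1;0.5 0 -0.42 0 0 0 1;0.4 0 -0.34 0 0 0 1")

```text
time_s: 26.5
tcp_pos: [0.6199, -0.0753, 0.0263]
ee_rot: [[0.057, -0.997, -0.048], [-0.764, -0.075, 0.641], [-0.643, 0.0, -0.766]]
wrist_force: [0.5, -0.4, 0.5]
gripper_width: 0.003
gripper_force: 0.0
```

Request:
jog_arm(plan="0.2 0 -0.4 0 0 0 1;0.2 0 -0.6 0 0 0 1;0 0 -0.8 0 0 0 1;0 0 -0.8 0 0 0 1;0 0 -0.8 0 0 0 1;0 0 -0.6 0 0 0 1;0 0 -0.3 0 0 0 1;0 0 0 0 0 0 1;0 0 0 0 0 0 1;0 0 0 0 0 0 1")

```text
time_s: 27.5
tcp_pos: [0.6251, -0.149, 0.1015]
ee_rot: [[0.057, -0.997, -0.051], [-0.763, -0.076, 0.642], [-0.644, 0.002, -0.765]]
wrist_force: [-0.3, 0.5, -0.0]
gripper_width: 0.004
gripper_force: 0.0
```

```bash
python3 lean.py -.2 0 .15; python3 - <<'E'
from h import *
from station import r
f=np.load("st.npz");R,t=f["R"],f["t"]
p,d=r.capture("side");c=r.get_calibration("side");m,e=c["mtx"],c["extrinsics"]
cv2.imwrite("pics/side10.png",cv2.resize(p[150:270,220:340,::-1],None,fx=5,fy=5,interpolation=cv2.INTER_CUBIC))
hsv=cv2.cvtColor(p,cv2.COLOR_RGB2HSV);g=((hsv[...,0]>40)&(hsv[...,0]<90)&(hsv[...,1]>90)).astype(np.uint8);g[:150]=0
k,l,st,c=cv2.connectedComponentsWithStats(g)
for i in range(1,k):
    if st[i,4]>15:print(c[i].round(1),(R.T@(onplane(c[i],.064,m,e)[0,:2]-t)).round(4))
E
```

```text
tcp st [-0.1837 -0.0007] 0.1015 F st [0.5 0.2] 0.003705500311045267 [-18.  40.  17. -37. -86.  32.]
(array([-0.75,  0.03, -1.91]), array([ 0.01,  0.01, -0.01]))
[286.8 220.2] [0.0243 0.0043]
[279.3 232. ] [0.0734 0.0034]
```

View pics/side10.png

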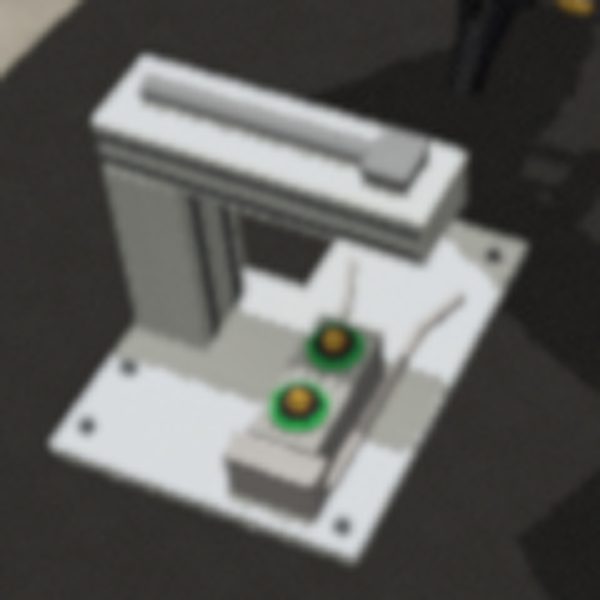

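The row is closed: the valves at (335,345) and (300,405) measure 49 mm apart, the neighbour is on the stop, both carriers are upright, and the tool is clear.

```bash
python3 -c "
from station import r
print(r.finish_job())"
```

```text
the job is handed in; nothing more can be done
None
```

The carrier is loaded: the row was pressed solid at about 12 N for over a second and the arm backed out clear. The side view then showed both carriers upright, 49 mm apart, against the stop. The job is handed in; no verdict came back.

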